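# Close and tuck the tube mixer's hold-down cover

### The arm

A 6-joint arm with a two-finger parallel gripper is mounted at the origin on the work surface. World frame = base frame: x ahead of the robot, y to its left, z up, the work surface at z = 0. Lengths are in m, angles in rad, forces in N, time in s.
With the tool pointing down it reaches from about 0.375 to 0.825 m from the base axis. Payload 5.5 kg.
Tool frame: the origin (TCP) lies midway between the tips of the shut fingers; the grasp point (between the pads) lies 19 mm behind it (r.grip_depth is the distance from the TCP to the grasp point, in m); z points along the fingers, y is the line along which they close (so a half turn about z gives the same grasp; the last joint's range is limited). The gripper opens to 85 mm and grips with 20 to 120 N. Pads are 22 mm wide; open, the fingers measure 114 mm over their backs; the gripper's body (76 mm by 85 mm) begins 54 mm behind the grasp point. The pads swing forward as they close: fully open they stand 13 mm farther back than shut.
Start: joints at [1.119, 0.314, -0.047, 1.21, 0, 1.571], TCP at [0.262, 0.54, 0.231] pointing down, gripper open.
Joint ranges: [-2.67, 2.67], [-0.69, 1.73], [-1.03, 1.25], [-2.08, 2.16], [-1.42, 1.45], [-3.14, 3.14]. Speed limits (rad/s): [2.39, 2.39, 3.01, 3.14, 3.14, 3.14].

### API

Orientations are given as a unit quaternion [x, y, z, w].
In Python, from rig import r, sensors, snapshot, job gives the robot as it stands. The module is installed in compiled form; this text tells all that it offers. Calls block until the motion is done:
- r.move_ptp(position, orientation): joint-space move of the TCP to a pose.
- r.line_to(position, feed=0.15, rot=None, f_stop=None): straight line of the TCP; rot=None keeps the orientation; feed is the mean speed in m/s. With f_stop (N) it stops when the force on the tool has changed by that much, and returns True; else False.
- r.movej(angles): joint-space move.
- r.gripper_to(opening, strength=None): finger opening in m; strength is the grip in N (None keeps the last); returns when the fingers have stopped.
- r.wait(seconds).
- r.ik(position, orientation): joint angles nearest the present ones, or None.
- sensors.get_obs(): the state.
- snapshot(name): name is "scene" or "top" or "wrist"; returns a dict with "pixels" (400x640x3 uint8, red, green, blue), "fx", "fy", "cx", "cy" (pixels), "xyz" and "rotation" of the camera in the world; the wrist camera has in their place "mount" (4x4, takes a point from camera to tool coordinates, whose origin is the TCP and whose axes are the flange's). Camera axes: x right, y down, z forward; pixel columns grow to the right and rows downward; lengths in m; the calibration is good to about 2 mm. A picture is of the moment at which its call begins: read the wrist's pose just before it. There is no depth.
A pose or a line that the arm cannot do raises r.PlanningError and nothing moves.
- job.sign_off(): hands the job in; it is judged then, once.
The state is a dict: "time_s": time; "q": joint angles; "joint_vel": joint speeds; "tau": joint torques, N m; "tcp_pos": TCP position; "tcp_rot": TCP orientation; "contact_force": force on the tool from outside, world axes, zero at the start; "torque": the same for the moment, N m; "opening": finger opening in m; "gripper_force": force on a finger pad.
Only numpy, scipy, OpenCV 4.12 (cv2) and the standard library are available. Lean on these libraries where they do the work, as an engineer would, in place of code of your own. Each camera call takes 0.05 s, during which the arm holds its last target. There are 200 camera calls.

### The job

The white hold-down cover of the tube mixer stands open. With the fingertips only, fold it over the tubes until it lies flat, then, keeping it pressed down, push it along until its free edge is fully tucked beneath the dark steel retaining lip, so that it stays shut when you let go. Do not pinch or grip the cover, and leave the other things on the bench where they stand.

Things in the scene. Friction and masses are not known exactly. Their poses are not given: they have to be found in the camera images.
- mixer: Fixed bench tube mixer, white body 200 (x) x 170 (y) x 54 mm high; origin: centre of its underside; z up. On it a block of 24 small tubes (tops 98 mm above the bench) between two side walls. The cover's hinge runs along the mixer's x on its +y side (y = +52 mm, 103.5 mm up); the lip is on the -y side. The cover folds over and tucks towards -y.
- cover (a joint): Cover angle, rad: 0 = flat over the tubes (firm stop), 1.57 = upright, up to 2.1 = leaning back, away from the lip. Lightly sprung hinge: by itself it stands open (starts at 1.6 to 2.0), resists closing with up to about 0.1 N m (1 to 2 N at the free edge), and springs up to about 1.3 rad if let go untucked.
- tuck (a joint): Travel of hinge and cover together in their slots towards the lip (mixer's -y), m: 0 = drawn back, 0.014 = fully home (firm stop). About 3 N of friction; stays where left; starts at 0 to 0.002. At 0 the flat cover's edge is 6 mm short of the lip, at 0.014 it is 8 mm beneath it. Pushed in before the cover is flat, the cover lands on top of the lip.
- hinge_mid (a point): Middle of the cover's hinge axis (moves with the tuck joint). The cover is a flat white plate, 130 mm along the hinge, 3 mm thick, reaching from 4 to 96 mm from the hinge axis, its mid-plane through the axis.
- cover_edge (a point): Middle of the cover's free edge, 96 mm from the hinge axis, at mid-thickness.
- cover_ledge (a point): Foot of the push ledge, mid-length, on its hinge side: 64 mm from the hinge axis, on the cover's outer face (upper when shut, away from the lip when open). The ledge is a white wedge parallel to the hinge, 90 mm long: a steep face 9 mm high towards the hinge, sloping down to nothing towards the free edge (at 84 mm). A fingertip between hinge and ledge can press the cover down and push on it.
- lip_edge (a point): Middle of the lower edge of the dark steel retaining lip, on its hinge side: 108 mm above the bench, 3 mm above the top face of the flat cover. The lip is fixed, 110 mm long parallel to the hinge, 4 mm thick (top at 112 mm), overhangs 12 mm and stands on an upright at its far side. Axes as the mixer's.
- cover_liner: Grey backing sheet on the inner face of the cover (the face over the tubes when shut), 124 x 86 x 1 mm; origin at its centre, 50 mm from the hinge axis. It is not to be gripped: fold the cover by its outer face.
- bottle: Bystander: capped bottle, 68 mm across, 150 mm high, beyond the mixer. Origin: centre of underside.
- tip_box: Bystander: grey tip box with clear lid, 85 x 120 x 57 mm high, on the mixer's hinge side. Origin: centre of underside.
- tube_rack: Bystander: yellow tube rack, 60 x 110 x 40 mm high with tubes, on the mixer's lip side. Origin: centre of underside.
- jar: Bystander: small white jar with dark cap, 48 mm across, 60 mm high, beyond the mixer. Origin: centre of underside.

How it is judged:
At the end, for the whole second after the job is handed in: The cover lies flat (within 0.07 rad) and at rest, pushed at least 11 of its 14 mm home so that its free edge is at least 4 mm in beneath the lip and below it, staying so by itself; the bottle, jar, tip box and tube rack are within 20 mm of where they stood and upright (value of joint cover below 0.07 rad and value of joint tuck above 0.011 m and z of cover_edge in the frame of lip_edge below 0 m and y of cover_edge in the frame of lip_edge below -0.004 m and velocity of joint cover below 0.05 rad/s and not (distance of any of bottle, tip_box, tube_rack, jar from where it was at the start of the episode above 0.02 m or angle between any of bottle, tip_box, tube_rack, jar's own z axis and vertical above 0.3 rad)); the robot touches nothing.
It fails at once if the cover is pinched: a finger squeezes its inner face (over 10 N) (contact force between the fingers and cover_liner above 10 N).
It fails at once if a bystander is knocked over, lifted or moved more than 20 mm (distance of any of bottle, tip_box, tube_rack, jar from where it was at the start of the episode above 0.02 m or angle between any of bottle, tip_box, tube_rack, jar's own z axis and vertical above 0.3 rad).
It also fails if it takes over 32 s, if anything falls off the work surface, if the arm or the gripper's body presses on something with over 40 N, if the wrist force passes 120 N, or if a joint passes its speed limit or range.

## Working session

There is one attempt and no reset: what is moved stays moved. The work goes in short steps, each a Python script; the robot and the scene stay as the last script left them, time stands still between calls to the robot, and variables do not carry over. Pictures are saved under pics/ and viewed, at most 10 in all, crops included, and the job is handed in when it is done.

```bash
mkdir -p pics; cat > h.py <<'E'
import numpy as np, cv2
from rig import r, sensors, snapshot, job
def shot(n,f):
    s=snapshot(n); cv2.imwrite('pics/'+f,s['pixels'][:,:,::-1]); return s
E
python3 - <<'E'
from h import *
import pickle
d={}
for n in ("scene","top"):
    s=shot(n,n+'0.png'); d[n]=s; print(n,s['fx'],s['fy'],s['cx'],s['cy'],s['xyz'],np.round(s['rotation'],4).tolist())
pickle.dump(d,open('d.pkl','wb'))
o=sensors.get_obs(); print(o['time_s'],o['tcp_rot'],o['contact_force'])
E
```

```text
scene 372.98172135810154 372.98172135810154 327.68231495745897 195.5374570808239 [1.10168759 0.20464913 0.52049779] [0.5251, 0.7273, -0.3577, -0.2595]
top 499.649001825303 499.649001825303 315.20757917805935 202.52637895336318 [0.39750571 0.03468835 1.27585875] [-0.7002, 0.7103, -0.0443, 0.0561]
0.1 [ 2.24014280e-01  9.74585557e-01 -7.49602750e-04 -1.77611305e-04] [ 0.51670725 -0.49875834 -0.05441939]
```

View pics/scene0.png

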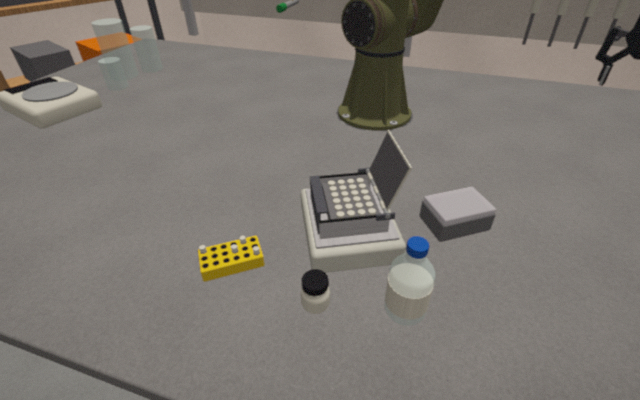

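View pics/top0.png

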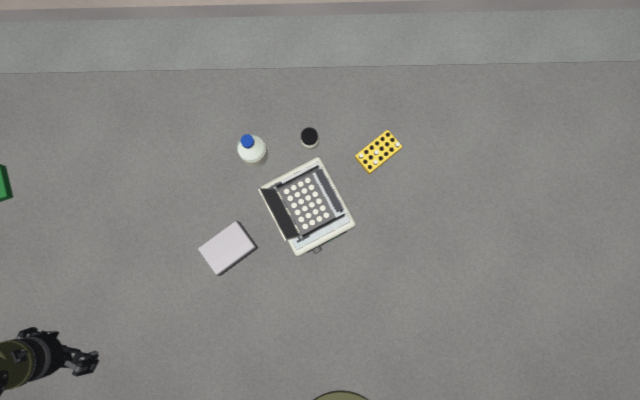

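The scene picture shows the mixer with its cover open (hinge side to the right, tip box beyond it). In the top picture the mixer is centred near (307,206), with the cover on its left edge and the lip on its right near (330,188). I'll enlarge that area.

```bash
python3 - <<'E'
import cv2
a=cv2.imread('pics/top0.png')[145:265,245:365]; cv2.imwrite('pics/c1.png',cv2.resize(a,None,fx=5,fy=5,interpolation=cv2.INTER_CUBIC))
a=cv2.imread('pics/scene0.png')[125:275,290:420]; cv2.imwrite('pics/c2.png',cv2.resize(a,None,fx=4,fy=4,interpolation=cv2.INTER_CUBIC))
E
```

```text
(no output)
```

View pics/c1.png

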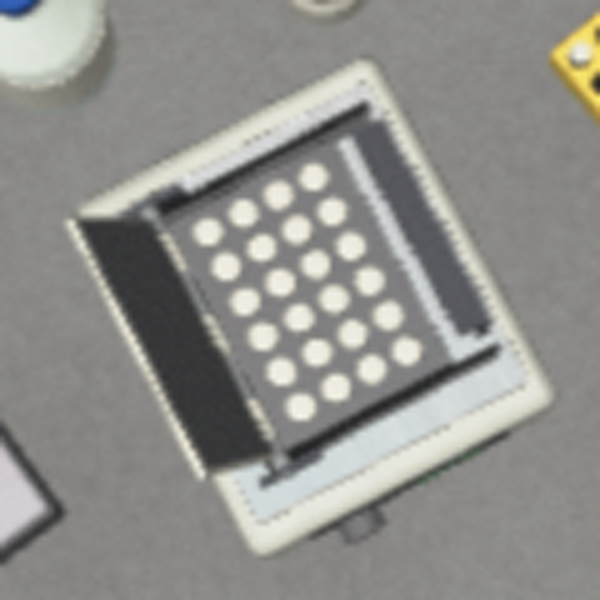

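View pics/c2.png

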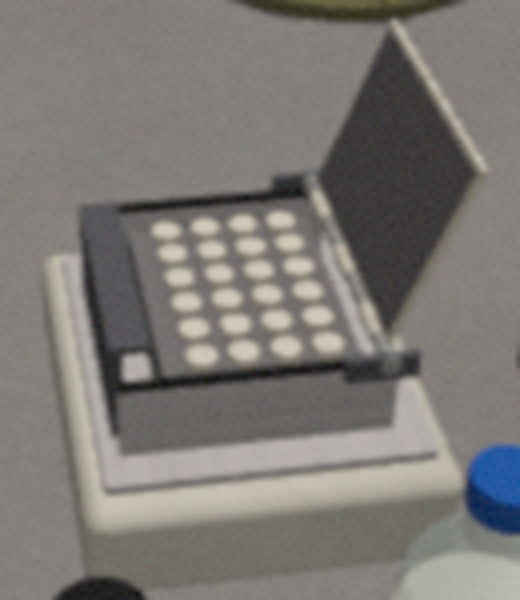

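The crops show the mixer's corners, the cover edge from (70,222) to (205,477) in the top crop, and the lip. I'll fit the mixer pose, cover angle and tuck to both views.

```bash
cat > fit.py <<'E'
from h import *
import pickle
from scipy.spatial.transform import Rotation as R
from scipy.optimize import least_squares
d=pickle.load(open('d.pkl','rb'))
def proj(n,P):
    s=d[n]; p=(np.asarray(P)-s['xyz'])@R.from_quat(s['rotation']).as_matrix()
    return np.c_[s['fx']*p[:,0]/p[:,2]+s['cx'],s['fy']*p[:,1]/p[:,2]+s['cy']]
def pts(v,which):
    x,y,a,th,t=v; c,s=np.cos(a),np.sin(a)
    cov=lambda sx,q:[sx*.065,.052-t-q*np.cos(th),.1035+q*np.sin(th)]
    L={'top':[[.1,-.085,.054],[-.1,-.085,.054],[-.1,.085,.054],cov(1,.096),cov(-1,.096)],
     'scene':[[-.1,-.085,.054],[.1,-.085,.054],[.1,.085,.054],cov(1,.096),cov(-1,.096),cov(1,.004),cov(-1,.004)]}[which]
    L=np.array(L); return np.c_[x+c*L[:,0]-s*L[:,1],y+s*L[:,0]+c*L[:,1],L[:,2]]
m={'top':([[370,62],[550,395],[258,553],[70,222],[205,477]],5,(245,145)),
 'scene':([[45,260],[90,525],[455,490],[485,170],[395,22],[390,340],[320,180]],4,(290,125))}
M={k:(np.array(p)+.5)/f-.5+np.array(o) for k,(p,f,o) in m.items()}
def res(v): return np.concatenate([(proj(k,pts(v,k))-M[k]).ravel() for k in M]+[[(v[4]-.001)/.001]])
if __name__=='__main__':
    f=least_squares(res,[.4,.05,.47,1.8,.001],x_scale=[.1,.1,.1,.1,.001],loss='soft_l1')
    print(np.round(f.x,4)); print(np.round(res(f.x)[:-1].reshape(-1,2),1).tolist()); np.save('v.npy',f.x)
    e=f.x[:2]; print('radius',np.hypot(*e))
E
python3 fit.py
```

```text
[5.6650e-01 7.2500e-02 4.7310e-01 1.9053e+00 1.1000e-03]
[[0.6, -2.7], [2.8, 1.0], [-0.3, 2.0], [0.2, -1.1], [0.3, 0.1], [-0.5, -2.3], [-0.4, 0.6], [4.9, -1.6], [0.5, 0.4], [0.1, -0.5], [0.5, 1.7], [-0.2, 0.3]]
radius 0.5711507862904742
```

```bash
cat >> h.py <<'E'
v=np.load('v.npy'); a=v[2]; n=(a+np.pi/2)/2
Q=[np.cos(n),np.sin(n),0,0]           # tool down, closing axis along mixer x
def W(y,z,x=0.): return np.array([v[0]+np.cos(a)*x-np.sin(a)*y, v[1]+np.sin(a)*x+np.cos(a)*y, z])
def toM(p): d=np.asarray(p)[:2]-v[:2]; return np.round([d@[np.cos(a),np.sin(a)], d@[-np.sin(a),np.cos(a)], p[2]],4)
def F(y,z): return W(y+.011,z)        # place the -y bottom edge of the shut tips
def arc(th,rho=.050,h=.0015): return F(.052-v[4]-rho*np.cos(th)+h*np.sin(th), .1035+rho*np.sin(th)+h*np.cos(th))
def st(tag=''):
    o=sensors.get_obs(); f=o['contact_force']; 
    print(tag,round(o['time_s'],2),toM(o['tcp_pos']),'F',np.round([f[0]*np.cos(a)+f[1]*np.sin(a),-f[0]*np.sin(a)+f[1]*np.cos(a),f[2]],1))
E
python3 - <<'E'
from h import *
for p in [F(.115,.30),F(.115,.15),arc(1.3),arc(.6),arc(0),F(-.03,.104),F(-.03,.2)]:
    print(np.round(p,3), r.ik(p,Q) is not None)
r.gripper_to(0.0)
r.move_ptp(F(.115,.30),Q); st('above')
r.line_to(F(.115,.15),feed=.15,f_stop=8); st('behind')
shot('scene','s1.png')
E
```

```text
[0.509 0.185 0.3  ] True
[0.509 0.185 0.15 ] True
[0.544 0.117 0.152] True
[0.557 0.092 0.133] True
[0.561 0.083 0.105] True
[0.575 0.056 0.104] True
[0.575 0.056 0.2  ] True
above 2.48 [1.000e-04 1.268e-01 2.998e-01] F [-0.2 -0.1 -0.2]
behind 3.62 [0.0007 0.126  0.1509] F [-1.1  0.1 -0.6]
```

View pics/s1.png

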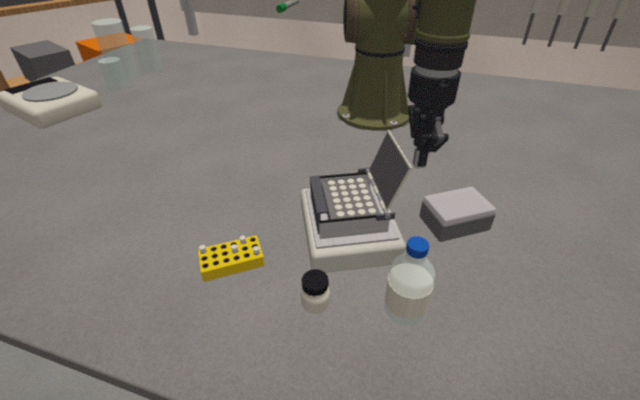

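The shut fingertips, near (420,160), stand behind the cover's outer face with nothing touched. Now I'll fold it.

```bash
python3 - <<'E'
from h import *
hit=r.line_to(arc(1.3),feed=.08,f_stop=8); st('1.3 %s'%hit)
for th in (1.1,.9,.7,.5,.35,.2,.1):
    if hit: break
    hit=r.line_to(arc(th),feed=.06,f_stop=8); st('%s %s'%(th,hit))
shot('scene','s2.png')
import cv2
cv2.imwrite('pics/c3.png',cv2.resize(cv2.imread('pics/s2.png')[100:280,280:460],None,fx=3,fy=3))
E
```

```text
1.3 False 4.78 [-0.      0.0502  0.152 ] F [-1.  -0.3 -1.4]
1.1 False 5.09 [-1.000e-04  4.030e-02  1.486e-01] F [0.1 0.  0.2]
0.9 False 5.41 [-0.0002  0.0317  0.1433] F [-0.2  0.4  0.1]
0.7 False 5.72 [-0.0002  0.0243  0.1365] F [-0.1  0.6  1. ]
0.5 False 6.04 [-0.0002  0.0185  0.1284] F [-0.6  0.5 -0.2]
0.35 False 6.32 [-1.000e-04  1.530e-02  1.217e-01] F [-0.  -0.   0.8]
0.2 False 6.59 [-1.000e-04  1.310e-02  1.145e-01] F [-0.7  0.   0.8]
0.1 False 6.84 [-1.000e-04  1.220e-02  1.097e-01] F [ 0.6 -0.4  1.8]
```

View pics/c3.png

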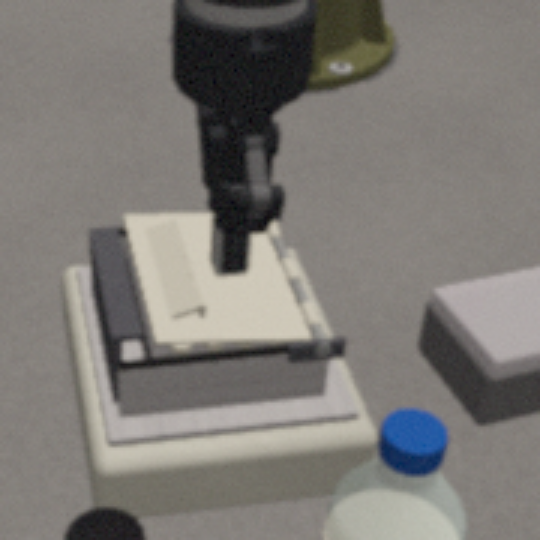

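The cover is folded nearly flat. The tip, at crop (230,265), is between the hinge and the ledge, and the free edge is still short of the lip. Next: press down, then push.

```bash
python3 - <<'E'
from h import *
p=toM(sensors.get_obs()['tcp_pos'])
hit=r.line_to(W(p[1],.098),feed=.02,f_stop=9); st('press %s'%hit)
p=toM(sensors.get_obs()['tcp_pos']); z=p[2]-.0005
if hit:
    hit=r.line_to(W(p[1]-.042,z),feed=.02,f_stop=22); st('push %s'%hit)
s=shot('scene','s3.png')
cv2.imwrite('pics/c4.png',cv2.resize(cv2.imread('pics/s3.png')[140:260,290:430],None,fx=4,fy=4,interpolation=cv2.INTER_CUBIC))
E
```

```text
press True 7.29 [1.000e-04 1.190e-02 1.049e-01] F [-1.6  0.5  6.8]
push True 8.8 [ 0.0007 -0.0151  0.1048] F [-0.8  3.3  5.7]
```

View pics/c4.png

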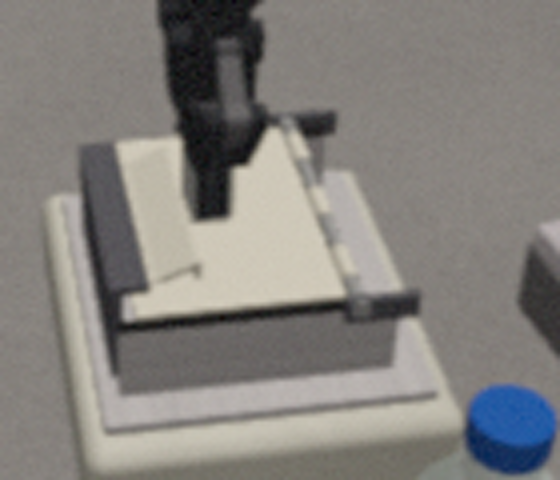

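The cover's edge now appears to run under the dark lip (from (85,150) to (145,290)). I'll push again to confirm it's against the firm stop, then lift off and look.

```bash
python3 - <<'E'
from h import *
p=toM(sensors.get_obs()['tcp_pos'])
hit=r.line_to(W(p[1]-.01,p[2]-.0003),feed=.015,f_stop=28); st('again %s'%hit)
p=toM(sensors.get_obs()['tcp_pos'])
r.line_to(W(p[1]+.003,p[2]),feed=.03); st('relax')
r.line_to(W(p[1]+.003,.26),feed=.1); st('up')
r.line_to(W(p[1]+.15,.30),feed=.2); st('away')
shot('scene','s4.png'); shot('top','t4.png')
A=cv2.resize(cv2.imread('pics/s4.png')[140:260,290:430],(560,480),interpolation=cv2.INTER_CUBIC)[:,:440]
B=cv2.resize(cv2.imread('pics/t4.png')[155:255,257:347],(360,400),interpolation=cv2.INTER_CUBIC)
cv2.imwrite('pics/c5.png',np.hstack([A,np.pad(B,((0,80),(0,0),(0,0)))]))
E
```

```text
again True 9.48 [ 0.0007 -0.015   0.1049] F [-1.2  2.3  6.7]
relax 9.76 [ 0.0004 -0.0118  0.1051] F [1.  1.6 3.4]
up 11.46 [-0.0003 -0.0119  0.2593] F [-0.3 -1.   0.3]
away 12.37 [-2.000e-04  1.345e-01  2.996e-01] F [0.3 0.4 0.2]
```

View pics/c5.png

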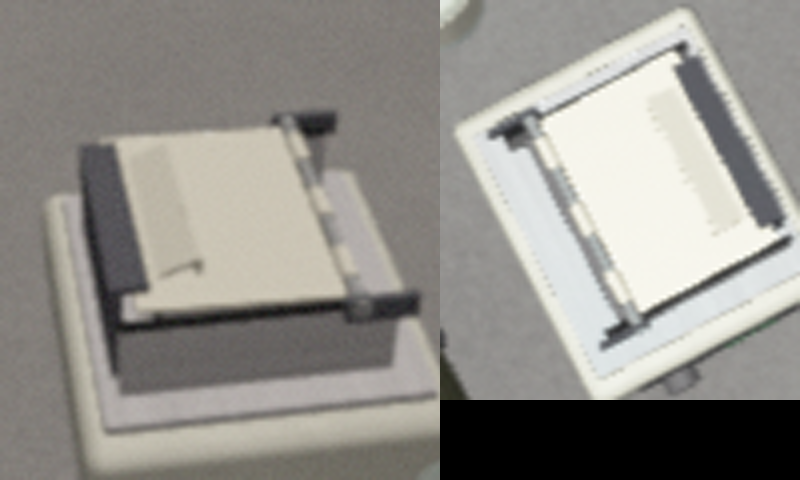

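The cover stays flat with its edge under the lip. The second push, with a 28 N limit, stopped at the same place, so it is fully home. The robot is clear of everything.

```bash
python3 -c "
from h import *
print(job.sign_off())"
```

```text
the job is handed in; nothing more can be done
None
```

The job is handed in at about 12 s of the 32 s allowed: the cover was folded flat and pushed to its firm stop under the lip, it stayed shut after I let go, and I saw no contact with the bystanders; no verdict came back.

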